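# Index the butcher's tri-stone to the medium stone

### The arm

A 6-joint arm with a two-finger parallel gripper is mounted at the origin on the work surface. World frame = base frame: x ahead of the robot, y to its left, z up, the work surface at z = 0. Lengths are in m, angles in rad, forces in N, time in s.
With the tool pointing down it reaches from about 0.275 to 0.75 m from the base axis. Payload 10.2 kg.
Tool frame: the origin (TCP) lies midway between the tips of the shut fingers; the grasp point (between the pads) lies 19 mm behind it; z points along the fingers, y is the line along which they close (so a half turn about z gives the same grasp; the last joint's range is limited). The gripper opens to 85 mm and grips with 20 to 120 N. Pads are 22 mm wide; open, the fingers measure 114 mm over their backs; the gripper's body (76 mm by 85 mm) begins 54 mm behind the grasp point. The pads swing forward as they close: fully open they stand 13 mm farther back than shut.
Start: joints at [1.116, 0.313, 1.498, -0, 1.331, -0.223], TCP at [0.121, 0.511, 0.21] pointing down, gripper open.
Joint ranges: [-2.94, 2.94], [-0.97, 2.17], [0.19, 2.56], [-1.23, 4.37], [0.02, 3.11], [-2.88, 2.88]. Speed limits (rad/s): [2.39, 2.39, 3.01, 3.14, 3.14, 3.14].

### API

Orientations are given as a unit quaternion [w, x, y, z].
In Python, from plant import env gives the robot as it stands.
- The arm moves only by the tool step_arm, never from a script. Its argument "rows" is a list of rows, each an object of numbers: "ax", "ay", "az": the turn, a rotation vector about the tool's x, y, z each as a share of 60 degrees, from -1 to 1; "dx", "dy", "dz": the shift along the tool's x, y, z each as a share of 0.5 m, from -1 to 1; "fingers": the opening, from 0 (shut) to 1 (fully open). In form: [{"ax": .., "ay": .., "az": .., "dx": .., "dy": .., "dz": .., "fingers": ..}, ...]. A call has 1 to 20 rows; each row is the pose to reach, as a shift and turn from the pose commanded when the call began, along the tool's axes at that moment; what a row does not reach only later rows make up. A row lasts 1/10 s, in which the tool goes at most 50 mm and 8.59 degrees, less where a joint would pass 70% of its speed; a pose out of reach is approached as far as the arm can. A call with a number of a shift or a turn outside -1 to 1 is refused whole. A call with a gripper value outside its range is refused whole. The fingers move at their own pace and stop on an object; "force" is the grip in N (left out, the last holds). Time passes only in rows, so rows that repeat a pose let the fingers close. It gives the time, the measured TCP pose, the force, the opening and the grip force at its end, in the units of the state.
- env.read_state(): the state, without advancing time (a new reading comes with each control period).
- env.capture(name): name is "side" or "top" or "wrist"; returns a dict with "image" (420x560x3 uint8, red, green, blue), "fx", "fy", "cx", "cy" (pixels), "position" and "attitude" of the camera in the world. Camera axes: x right, y up, looking along -z (the intrinsics and any distortion apply to the point x, -y, -z); pixel columns grow to the right and rows downward; lengths in m; the calibration is good to about 2 mm. A picture is of the moment at which its call begins. There is no depth.
- env.finish_job(): hands the job in; it is judged then, once.
Trained networks look in the newest picture that a camera, given by its name, has taken for a name from the list of things; names that differ only in an ending like _2 or _b are one class to them, and where a whole thing is asked for, a point or a joint stands for the part that bears it (a point fixed in the world has none). Each returns a list of dicts, best first, with "confidence" (0 to 1); they miss things now and then, are a little off and sometimes report something else, mostly with a low value. They report only what shows in the picture. A call takes as long as a camera call.
- env.recognise(camera, query): "bbox" ([left, top, right, bottom] in pixels, round what is visible of it).
- env.regions_of(camera, query): "pixels" (420x560 bool, what is visible of it) and "bbox" ([left, top, right, bottom] in pixels, round what is visible of it).
The state is a dict: "t": time; "qpos": joint angles; "joint_vel": joint speeds; "joint_efforts": joint torques, N m; "ee_pos": TCP position; "eef_rot": TCP orientation; "wrist_force": force on the tool from outside, world axes, zero at the start; "ft_torque": the same for the moment, N m; "grip_width": finger opening in m; "grasp_force": force on a finger pad.
Only numpy, scipy, OpenCV 4.12 (cv2) and the standard library are available. Lean on these libraries where they do the work, as an engineer would, in place of code of your own. Each camera call takes 0.05 s, during which the arm holds its last target. There are 200 camera calls.

### The job

The rough grinding is done: turn the three-stone sharpening turret on the counter to its next stone, so that the red-brown medium stone is on top, clicked home level. Turn it by its three-armed handle, keep the gripper and arm off the stones, and leave the other things on the counter alone.

Things in the scene. Friction and masses are not known exactly. Their poses are not given: they have to be found in the camera images.
- station: Tri-stone sharpening station fixed to the counter: steel drip tray 150 mm wide (its x), 314 mm long (y), 46 mm high, with two grey brackets that carry a level axle 112 mm up. Origin: on the counter straight below the middle of the turning handle. y runs along the axle, from the stones to the handle; x is level, square to the axle, roughly away from the robot. The handle turns in the plane y = 0.
- turret (a joint): Turret angle (rad) about the axle; grows as the top of the handle moves to the station's -x (towards the robot). 0 = coarse stone on top (the start, clicked home), 2.094 = medium, -2.094 (= 4.189) = fine; turns either way, past all three. Leaving a click takes about 8 N at a knob, less towards half-way. Past half-way a spring pulls it into the next click, damped, within a second, and holds it.
- axis (a point): Centre of the handle's boss (40 mm across, 26 mm thick), on the axle, 112 mm up. Three straight arms (12 mm thick), 120 degrees apart, end in black ball knobs; each points the way one stone faces, so the top stone's arm stands straight up. Nearest part: the end bracket, its face 60 mm from the handle's plane (50 mm wide, 137 mm high); the tray ends 45 mm from that plane.
- knob_coarse (a point): Centre of the black ball knob (28 mm diameter) on the arm that points the way the coarse stone faces; 80 mm from axis. At the start it stands on top, its centre 192 mm above the counter.
- knob_medium (a point): The same for the medium stone's arm: at the start it points down and away from the robot (to the station's +x); in the end it must stand straight above axis.
- knob_fine (a point): The same for the fine stone's arm: at the start it points down and towards the robot.
- stone_coarse: Coarse stone, dark grey, 203 x 51 x 19 mm. Origin: centre of its working face, 40 mm from the axle; z points out of that face, y along the axle. On top its face is level, 152 mm above the counter. The stones lie at y = -85 to -288 mm of the station.
- stone_medium: Medium stone, red-brown, same size and frame: the one wanted on top, z straight up. At the start it faces down and away from the robot.
- stone_fine: Fine stone, creamy white, same size and frame. At the start it faces down and towards the robot.
- honing_steel: Bystander: butcher's honing steel with a blue handle, 345 mm long, lying on the white cutting board to the left of the station.
- tumbler: Bystander: steel cup, 72 mm across, 110 mm high, upright on the counter, beyond and to the left of the handle. Origin: centre of its underside.
- oil_bottle: Bystander: amber bottle of honing oil, 60 mm across, 170 mm high, to the right of the station. Origin: centre of its underside.
- mincer_plate: Bystander: perforated steel mincer plate, 100 mm across, 12 mm thick, flat on the counter to the right. Origin: centre of its underside.

How it is judged:
By the outcome, as a careful person would: the job done as asked, in the order asked, and still so for the second after the job is handed in, with the robot touching nothing.
It also fails if it takes over 40 s, if anything falls off the work surface, if the arm or the gripper's body presses on something with over 40 N, if the wrist force passes 120 N, or if a joint passes its speed limit or range.

## Working session

There is one attempt and no reset: what is moved stays moved. The work goes in short steps, Python scripts to look and compute and a tool call to move; the robot and the scene stay as the last step left them, time stands still between calls to the robot, and variables do not carry over. Pictures are saved under pics/ and viewed, at most 10 in all, crops included, and the job is handed in when it is done.

Besides the shell and the picture viewer there is one more tool, called after "Emit:" by a JSON object that holds its "method" and its "body". step_arm: Moves the arm, as the interface text tells. Its arguments: {"type":"object","properties":{"rows":{"type":"array"},"force":{"type":"number"}},"required":["rows"]}

```bash
mkdir -p pics; ls; cat > h.py <<'E'
import numpy as np, cv2
from plant import env
from scipy.spatial.transform import Rotation as R
def rot(q): return R.from_quat([q[1],q[2],q[3],q[0]])
E
python3 - <<'E'
from h import *
import pickle
s=env.read_state(); print(s['ee_pos'],s['eef_rot'],s['t'])
o={}
ims=[]
for c in ['side','top']:
    p=env.capture(c); o[c]=p
    print(c,{k:np.round(v,4).tolist() if not isinstance(v,str) else v for k,v in p.items() if k!='image'})
    cv2.imwrite(f'pics/{c}0.png',p['image'][:,:,::-1])
    for q in ['knob_coarse','knob_fine','knob_medium','axis','tumbler','oil_bottle','stone_coarse','station']:
        print(q,[(np.round(d['bbox']).tolist(),round(d['confidence'],2)) for d in env.recognise(c,q)[:3]])
pickle.dump(o,open('c0.pkl','wb'))
E
```

```text
pics
[0.12048922 0.51069167 0.20983347] [-2.24522784e-04  1.15666775e-01  9.93287858e-01 -6.15208878e-04] 0.0
side {'fx': 511.2147, 'fy': 511.2147, 'cx': 279.4091, 'cy': 218.7921, 'position': [-0.0042, -1.0357, 1.3135], 'attitude': [0.8964, 0.3661, -0.1039, -0.2271]}
knob_coarse [([226.0, 180.0, 309.0, 277.0], 0.59)]
knob_fine [([229.0, 185.0, 307.0, 275.0], 0.72)]
knob_medium [([226.0, 180.0, 311.0, 276.0], 0.81), ([310.0, 382.0, 345.0, 420.0], 0.2)]
axis [([228.0, 183.0, 322.0, 304.0], 0.8), ([252.0, 223.0, 285.0, 268.0], 0.5)]
tumbler [([260.0, 157.0, 282.0, 189.0], 0.77)]
oil_bottle [([356.0, 342.0, 386.0, 388.0], 0.87)]
stone_coarse [([228.0, 183.0, 307.0, 278.0], 0.72), ([254.0, 207.0, 302.0, 256.0], 0.68)]
station [([226.0, 181.0, 324.0, 306.0], 0.77)]
top {'fx': 385.4994, 'fy': 385.4994, 'cx': 272.4179, 'cy': 205.685, 'position': [0.4338, -0.0565, 1.3797], 'attitude': [-0.6988, -0.0449, 0.0311, 0.7132]}
knob_coarse [([222.0, 196.0, 333.0, 242.0], 0.73)]
knob_fine [([222.0, 198.0, 330.0, 243.0], 0.75)]
knob_medium [([223.0, 195.0, 331.0, 243.0], 0.92)]
axis [([220.0, 190.0, 337.0, 241.0], 0.58), ([255.0, 193.0, 313.0, 206.0], 0.5)]
tumbler [([169.0, 156.0, 195.0, 182.0], 0.92)]
oil_bottle [([419.0, 197.0, 448.0, 215.0], 0.86), ([225.0, 196.0, 328.0, 242.0], 0.53), ([410.0, 234.0, 441.0, 260.0], 0.43)]
stone_coarse [([253.0, 204.0, 317.0, 224.0], 0.88)]
station [([221.0, 193.0, 339.0, 241.0], 0.83)]
```

View pics/side0.png

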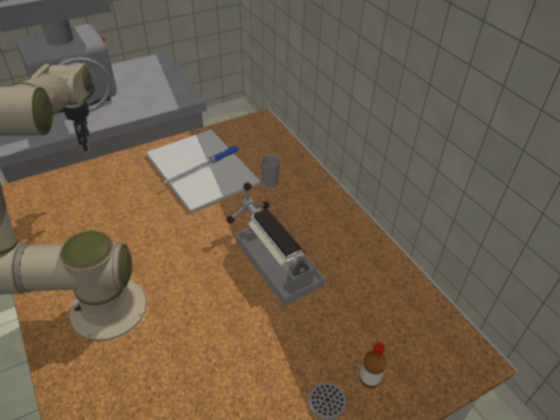

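View pics/top0.png

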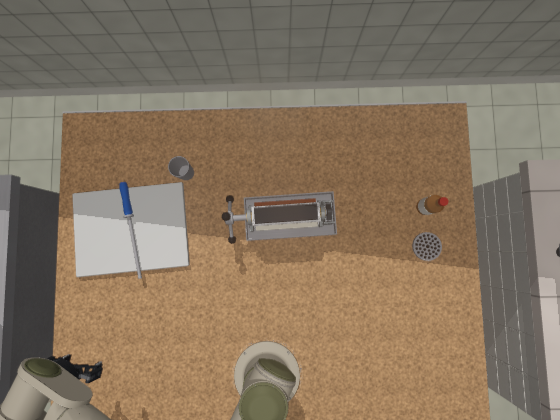

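The side view shows the knobs at about (247,187) top, (265,205) far and (230,219) near. The top view shows them at (227,216), (230,199) and (232,240). Next I triangulate.

```bash
cat >> h.py <<'E'
def ray(p,u,v):
    d=np.array([(u-p['cx'])/p['fx'],-(v-p['cy'])/p['fy'],-1.])
    return np.array(p['position']),rot(p['attitude']).apply(d/np.linalg.norm(d))
def tri(obs):
    A=0;b=0;
    for p,u,v in obs:
        o,d=ray(p,u,v);M=np.eye(3)-np.outer(d,d);A=A+M;b=b+M@o
    X=np.linalg.solve(A,b)
    return X,[np.linalg.norm((np.eye(3)-np.outer(d,d))@(X-o)) for o,d in (ray(*k) for k in obs)]
def proj(p,X):
    c=rot(p['attitude']).inv().apply(np.array(X)-p['position']); return p['cx']-p['fx']*c[0]/c[2],p['cy']+p['fy']*c[1]/c[2]
def blob(p,u,v,r=8,th=55):
    g=p['image'].max(2)[int(v)-r:int(v)+r+1,int(u)-r:int(u)+r+1]
    n,l,s,c=cv2.connectedComponentsWithStats((g<th).astype(np.uint8))
    if n<2: return None
    k=1+np.argmax(s[1:,4]); return c[k][0]+int(u)-r,c[k][1]+int(v)-r,s[k,4]
E
python3 - <<'E'
from h import *
import pickle
o=pickle.load(open('c0.pkl','rb'))
S,T=o['side'],o['top']; P={}
for n,a,b in [('coarse',(247,187),(227,216)),('medium',(265,205),(230,199)),('fine',(230,219),(232,240))]:
    s=blob(S,*a,r=7); t=blob(T,*b,r=7); print(n,s,t)
    P[n],e=tri([(S,*s[:2]),(T,*t[:2])]); print(P[n].round(4),np.round(e,4))
print('axis',sum(P.values())/3)
d=P['medium']-P['fine'];print('yaw x',np.degrees(np.arctan2(d[1],d[0])),np.linalg.norm(d))
# yaw from the tray / stone
for q in ['stone_coarse','tumbler','station']:
    env.capture('top')
    for r in env.regions_of('top',q)[:1]:
        ys,xs=np.nonzero(r['pixels']);
        print(q,cv2.minAreaRect(np.c_[xs,ys].astype(np.float32)),xs.mean(),ys.mean())
for uv,z in [((247,198),.046),((333,193),.046),((336,236),.046),((248,240),.046),((180,167),.1)]:
    c,d=ray(T,*uv); print(uv,(c+d*(z-c[2])/d[2]).round(3))
cv2.imwrite('pics/z.png',cv2.hconcat([cv2.resize(S['image'][160:310,200:340,::-1],(400,428)),cv2.resize(T['image'][150:290,210:350,::-1],(400,428))]))
E
```

```text
coarse (np.float64(246.75757575757575), np.float64(186.36363636363637), np.int32(33)) (np.float64(225.73333333333332), np.float64(217.86666666666667), np.int32(15))
[0.5292 0.1104 0.1902] [0.0018 0.0018]
medium (np.float64(265.03846153846155), np.float64(207.55769230769232), np.int32(52)) (np.float64(229.17857142857142), np.float64(198.39285714285714), np.int32(28))
[0.6049 0.1186 0.0523] [0.0012 0.0012]
fine (np.float64(230.07407407407408), np.float64(219.2962962962963), np.int32(27)) (np.float64(234.0), np.float64(238.0), np.int32(1))
[0.4644 0.1012 0.0749] [0.0037 0.0037]
axis [0.53282591 0.11005729 0.10577927]
yaw x 7.027301016123498 0.14341257068974872
stone_coarse ((285.5128479003906, 212.7113800048828), (17.02935791015625, 63.308074951171875), 86.53176879882812) 285.68003913894324 213.00978473581213
tumbler ((181.00001525878906, 169.50001525878906), (26.16295051574707, 20.50609588623047), 45.0) 181.22566371681415 168.3362831858407
station ((278.56915283203125, 215.11447143554688), (48.16612243652344, 113.07872772216797), 85.42607879638672) 284.1021980512123 215.84115114434624
(247, 198) [0.607 0.057 0.046]
(333, 193) [ 0.618 -0.244  0.046]
(336, 236) [ 0.468 -0.248  0.046]
(248, 240) [0.461 0.055 0.046]
(180, 167) [0.711 0.278 0.1  ]
```

View pics/z.png

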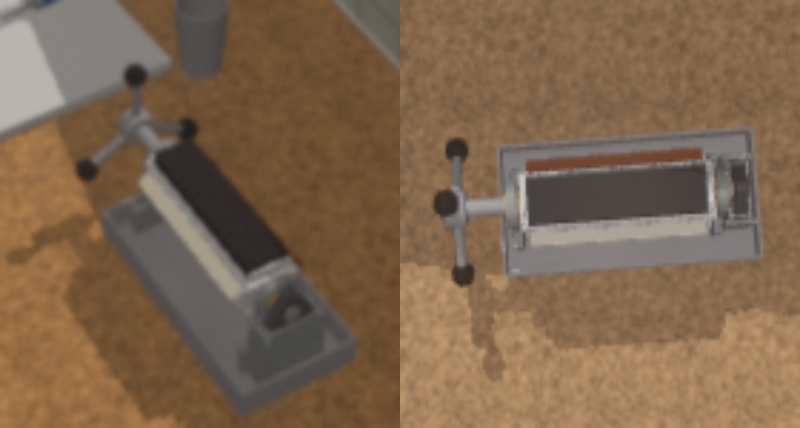

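The zoom gives sharper knob centres and tray corners, so I fit the station pose with those.

```bash
cat >> h.py <<'E'
def station(x,y,a,p):
    c,s=np.cos(a),np.sin(a); return np.array([x+c*p[0]-s*p[1],y+s*p[0]+c*p[1],p[2]])
def kn(th): return [-.08*np.sin(th),0,.112+.08*np.cos(th)]
def delta(s,X,q):
    "tool-frame shift and turn, in shares"
    r=rot(s['eef_rot']); return (r.inv().apply(np.array(X)-s['ee_pos'])/.5).round(3),((r.inv()*q).as_rotvec()/(np.pi/3)).round(3)
def tool(a,tilt):
    "z down tilted to +x of station, y along station y"
    z=np.array([np.sin(tilt),0,-np.cos(tilt)]);y=np.array([0,1.,0]);x=np.cross(y,z)
    return R.from_euler('z',a)*R.from_matrix(np.c_[x,y,z])
E
python3 - <<'E'
from h import *
import pickle
from scipy.optimize import least_squares
o=pickle.load(open('c0.pkl','rb')); S,T=o['side'],o['top']
w=2.0944
obs=[(S,247.2,186.3,kn(0)),(S,265.4,205.2,kn(-w)),(S,230.4,219.6,kn(w)),(T,226.1,216.7,kn(0)),(T,230,198.7,kn(-w)),(T,232,239.3,kn(w))]
for u,v,p in [(500,147,[.075,-.045,.046]),(753,129,[.075,-.359,.046]),(760,257,[-.075,-.359,.046]),(507,273,[-.075,-.045,.046])]:
    obs.append((T,(u-400)/2.857+210,v/3.057+150,p))
f=lambda q:np.concatenate([np.array(proj(p,station(*q,X)))-(u,v) for p,u,v,X in obs])
r=least_squares(f,[.535,.11,.06],x_scale=[.01,.01,.05]); print(r.x.round(4),f(r.x).reshape(-1,2).round(1).tolist())
q=r.x; s=env.read_state(); t=np.radians(30)
for n,p in [('above',[.06,0,.30]),('pre',[.04,0,.16])]:
    print(n,station(*q,p).round(3),delta(s,station(*q,p),tool(q[2],t)))
E
```

```text
[0.5323 0.1087 0.0434] [[0.1, -0.3], [0.0, -0.2], [-0.1, -0.4], [0.3, -0.4], [0.3, 0.2], [0.4, 0.1], [-1.0, -0.7], [0.3, -0.6], [1.3, 0.6], [-1.1, 1.1]]
above [0.592 0.111 0.3  ] (array([-1.102, -0.561, -0.179]), array([-0.069, -0.497, -0.257]))
pre [0.572 0.11  0.16 ] (array([-1.063, -0.572,  0.101]), array([-0.069, -0.497, -0.257]))
```

Emit:
{"method": "step_arm", "body": {"rows": [{"dx": 0, "dy": 0, "dz": -0.18, "fingers": 0}, {"dx": -0.1, "dy": -0.05, "dz": -0.18, "fingers": 0}, {"dx": -0.8, "dy": -0.42, "dz": -0.18, "ax": -0.069, "ay": -0.497, "az": -0.257, "fingers": 0}, {"dx": -0.8, "dy": -0.42, "dz": -0.18, "ax": -0.069, "ay": -0.497, "az": -0.257, "fingers": 0}, {"dx": -0.8, "dy": -0.42, "dz": -0.18, "ax": -0.069, "ay": -0.497, "az": -0.257, "fingers": 0}, {"dx": -0.8, "dy": -0.42, "dz": -0.18, "ax": -0.069, "ay": -0.497, "az": -0.257, "fingers": 0}, {"dx": -0.8, "dy": -0.42, "dz": -0.18, "ax": -0.069, "ay": -0.497, "az": -0.257, "fingers": 0}, {"dx": -0.8, "dy": -0.42, "dz": -0.18, "ax": -0.069, "ay": -0.497, "az": -0.257, "fingers": 0}, {"dx": -0.8, "dy": -0.42, "dz": -0.18, "ax": -0.069, "ay": -0.497, "az": -0.257, "fingers": 0}, {"dx": -0.8, "dy": -0.42, "dz": -0.18, "ax": -0.069, "ay": -0.497, "az": -0.257, "fingers": 0}, {"dx": -0.8, "dy": -0.42, "dz": -0.18, "ax": -0.069, "ay": -0.497, "az": -0.257, "fingers": 0}, {"dx": -0.8, "dy": -0.42, "dz": -0.18, "ax": -0.069, "ay": -0.497, "az": -0.257, "fingers": 0}, {"dx": -0.8, "dy": -0.42, "dz": -0.18, "ax": -0.069, "ay": -0.497, "az": -0.257, "fingers": 0}, {"dx": -0.8, "dy": -0.42, "dz": -0.18, "ax": -0.069, "ay": -0.497, "az": -0.257, "fingers": 0}, {"dx": -0.8, "dy": -0.42, "dz": -0.18, "ax": -0.069, "ay": -0.497, "az": -0.257, "fingers": 0}, {"dx": -0.8, "dy": -0.42, "dz": -0.18, "ax": -0.069, "ay": -0.497, "az": -0.257, "fingers": 0}]}}

```text
invalid input at $.rows[0]: expected keys ax, ay, az, dx, dy, dz, fingers
```

Emit:
{"method": "step_arm", "body": {"rows": [{"ax": 0, "ay": 0, "az": 0, "dx": 0, "dy": 0, "dz": -0.18, "fingers": 0}, {"ax": 0, "ay": 0, "az": 0, "dx": -0.1, "dy": -0.05, "dz": -0.18, "fingers": 0}, {"dx": -0.8, "dy": -0.42, "dz": -0.18, "ax": -0.069, "ay": -0.497, "az": -0.257, "fingers": 0}, {"dx": -0.8, "dy": -0.42, "dz": -0.18, "ax": -0.069, "ay": -0.497, "az": -0.257, "fingers": 0}, {"dx": -0.8, "dy": -0.42, "dz": -0.18, "ax": -0.069, "ay": -0.497, "az": -0.257, "fingers": 0}, {"dx": -0.8, "dy": -0.42, "dz": -0.18, "ax": -0.069, "ay": -0.497, "az": -0.257, "fingers": 0}, {"dx": -0.8, "dy": -0.42, "dz": -0.18, "ax": -0.069, "ay": -0.497, "az": -0.257, "fingers": 0}, {"dx": -0.8, "dy": -0.42, "dz": -0.18, "ax": -0.069, "ay": -0.497, "az": -0.257, "fingers": 0}, {"dx": -0.8, "dy": -0.42, "dz": -0.18, "ax": -0.069, "ay": -0.497, "az": -0.257, "fingers": 0}, {"dx": -0.8, "dy": -0.42, "dz": -0.18, "ax": -0.069, "ay": -0.497, "az": -0.257, "fingers": 0}, {"dx": -0.8, "dy": -0.42, "dz": -0.18, "ax": -0.069, "ay": -0.497, "az": -0.257, "fingers": 0}, {"dx": -0.8, "dy": -0.42, "dz": -0.18, "ax": -0.069, "ay": -0.497, "az": -0.257, "fingers": 0}, {"dx": -0.8, "dy": -0.42, "dz": -0.18, "ax": -0.069, "ay": -0.497, "az": -0.257, "fingers": 0}, {"dx": -0.8, "dy": -0.42, "dz": -0.18, "ax": -0.069, "ay": -0.497, "az": -0.257, "fingers": 0}, {"dx": -0.8, "dy": -0.42, "dz": -0.18, "ax": -0.069, "ay": -0.497, "az": -0.257, "fingers": 0}, {"dx": -0.8, "dy": -0.42, "dz": -0.18, "ax": -0.069, "ay": -0.497, "az": -0.257, "fingers": 0}]}}

```text
t: 2.8
ee_pos: [0.4612, 0.2154, 0.3005]
eef_rot: [0.259, -0.022, 0.966, 0.006]
wrist_force: [0.1, -0.6, 0.7]
grip_width: -0.0001
grasp_force: 0.0
```

```bash
cat > plan.py <<'E'
from h import *
q=(.5323,.1087,.0434); t=np.radians(30); s=env.read_state()
n=np.array([np.cos(t),0,np.sin(t)]);u=np.array([-np.sin(t),0,np.cos(t)])
def tip(th,d,b=.025): return station(*q,np.array(kn(np.radians(th)))+n*d-u*b)
Q=tool(q[2],t)
A=tip(0,.038,-.06);print('above',A.round(3),*delta(s,A,Q)); print('pre',*delta(s,tip(0,.038),Q))
r=rot(s['eef_rot'])
s2=dict(ee_pos=tip(0,.038),eef_rot=Q.as_quat()[[3,0,1,2]])
for th in range(0,76,5): print(th,delta(s2,tip(th,.025),Q)[0])
E
python3 plan.py
```

```text
above [0.535 0.109 0.263] [-0.082 -0.22   0.134] [0.001 0.    0.001]
pre [-0.082 -0.22   0.304] [0.001 0.    0.001]
0 [ 0.026  0.    -0.   ]
5 [ 0.038  0.    -0.006]
10 [ 0.051  0.    -0.012]
15 [ 0.065  0.    -0.016]
20 [ 0.078  0.    -0.019]
25 [ 0.092 -0.    -0.021]
30 [ 0.106  0.    -0.021]
35 [ 0.12   0.    -0.021]
40 [ 0.134  0.    -0.019]
45 [ 0.147  0.    -0.016]
50 [ 0.161  0.    -0.012]
55 [ 0.174 -0.    -0.006]
60 [ 0.186  0.    -0.   ]
65 [ 0.198 -0.     0.007]
70 [0.209 0.    0.016]
75 [0.219 0.    0.025]
```

Emit:
{"method": "step_arm", "body": {"rows": [{"ax": 0, "ay": 0, "az": 0, "dx": -0.082, "dy": -0.22, "dz": 0.05, "fingers": 0}, {"ax": 0, "ay": 0, "az": 0, "dx": -0.082, "dy": -0.22, "dz": 0.1, "fingers": 0}, {"ax": 0, "ay": 0, "az": 0, "dx": -0.082, "dy": -0.22, "dz": 0.134, "fingers": 0}, {"ax": 0, "ay": 0, "az": 0, "dx": -0.082, "dy": -0.22, "dz": 0.134, "fingers": 0}, {"ax": 0, "ay": 0, "az": 0, "dx": -0.082, "dy": -0.22, "dz": 0.134, "fingers": 0}, {"ax": 0, "ay": 0, "az": 0, "dx": -0.082, "dy": -0.22, "dz": 0.18, "fingers": 0}, {"ax": 0, "ay": 0, "az": 0, "dx": -0.082, "dy": -0.22, "dz": 0.23, "fingers": 0}, {"ax": 0, "ay": 0, "az": 0, "dx": -0.082, "dy": -0.22, "dz": 0.28, "fingers": 0}, {"ax": 0, "ay": 0, "az": 0, "dx": -0.082, "dy": -0.22, "dz": 0.304, "fingers": 0}, {"ax": 0, "ay": 0, "az": 0, "dx": -0.082, "dy": -0.22, "dz": 0.304, "fingers": 0}, {"ax": 0, "ay": 0, "az": 0, "dx": -0.082, "dy": -0.22, "dz": 0.304, "fingers": 0}]}}

```text
t: 3.9
ee_pos: [0.5779, 0.1103, 0.1905]
eef_rot: [0.26, -0.022, 0.965, 0.006]
wrist_force: [-0.5, 0.3, 0.4]
grip_width: -0.0004
grasp_force: 0.0
```

```bash
python3 - <<'E'
from h import *
im=[]
for c,(x,y) in [('side',(200,150)),('top',(170,140))]:
    p=env.capture(c); im.append(cv2.resize(p['image'][y:y+150,x:x+140,::-1],(400,428)))
cv2.imwrite('pics/pre.png',cv2.hconcat(im))
s=env.read_state();print(s['ee_pos'],s['wrist_force'])
E
```

```text
[0.57800267 0.10999065 0.19083667] [ 0.87445857  0.56826937 -0.73105549]
```

View pics/pre.png

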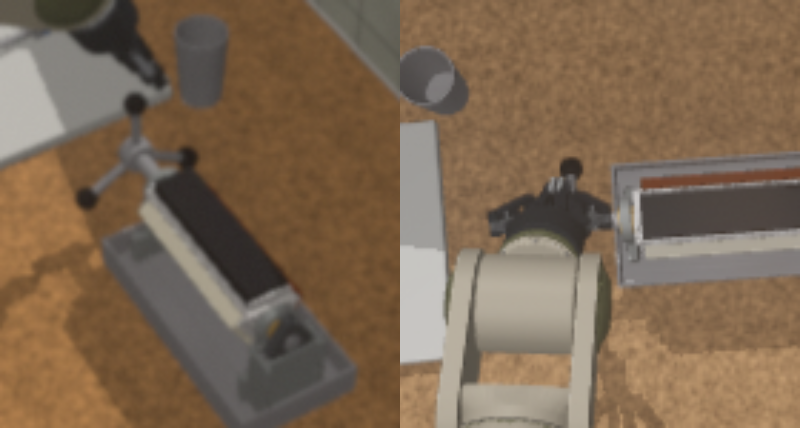

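The fingertips stand on the far side of the top knob, clear of the far knob, and the cup is well away. Now the push.

Emit:
{"method": "step_arm", "body": {"rows": [{"ax": 0, "ay": 0, "az": 0, "dx": 0.02, "dy": 0, "dz": 0, "fingers": 0}, {"ax": 0, "ay": 0, "az": 0, "dx": 0.038, "dy": 0, "dz": -0.006, "fingers": 0}, {"ax": 0, "ay": 0, "az": 0, "dx": 0.051, "dy": 0, "dz": -0.012, "fingers": 0}, {"ax": 0, "ay": 0, "az": 0, "dx": 0.065, "dy": 0, "dz": -0.016, "fingers": 0}, {"ax": 0, "ay": 0, "az": 0, "dx": 0.078, "dy": 0, "dz": -0.019, "fingers": 0}, {"ax": 0, "ay": 0, "az": 0, "dx": 0.092, "dy": 0, "dz": -0.021, "fingers": 0}, {"ax": 0, "ay": 0, "az": 0, "dx": 0.106, "dy": 0, "dz": -0.021, "fingers": 0}]}}

```text
t: 4.7
ee_pos: [0.5313, 0.1074, 0.179]
eef_rot: [0.268, -0.021, 0.963, 0.005]
wrist_force: [5.0, 2.9, 19.7]
grip_width: -0.0002
grasp_force: 8.9
```

```bash
python3 - <<'E'
from h import *
im=[]
for c,(x,y) in [('side',(200,150)),('top',(170,140))]:
    p=env.capture(c); im.append(cv2.resize(p['image'][y:y+150,x:x+140,::-1],(400,428)))
cv2.imwrite('pics/mid.png',cv2.hconcat(im))
s=env.read_state();print(s['ee_pos'],s['wrist_force'],s['ft_torque'])
E
```

```text
[0.52842499 0.10747286 0.1756264 ] [1.80450452 0.34696742 8.04585852] [ 0.22722052 -0.75588221  0.04318797]
```

View pics/mid.png

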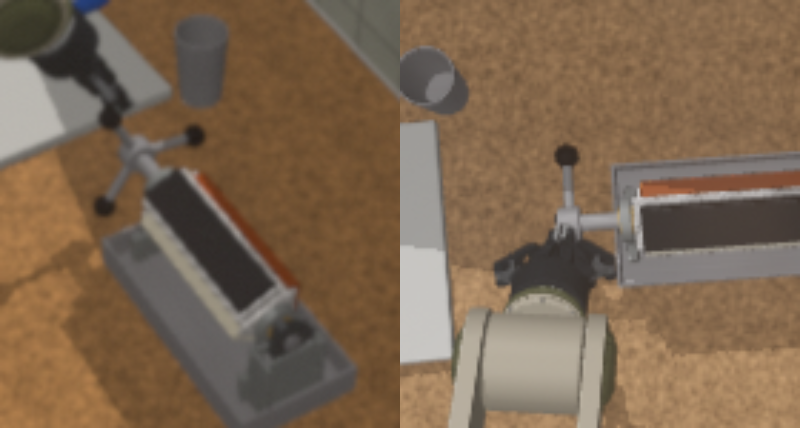

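The handle has turned about 30° as planned (top knob at about (110,118) in the left crop). I carry on past half-way.

Emit:
{"method": "step_arm", "body": {"rows": [{"ax": 0, "ay": 0, "az": 0, "dx": 0.014, "dy": 0, "dz": 0, "fingers": 0}, {"ax": 0, "ay": 0, "az": 0, "dx": 0.028, "dy": 0, "dz": 0.002, "fingers": 0}, {"ax": 0, "ay": 0, "az": 0, "dx": 0.041, "dy": 0, "dz": 0.005, "fingers": 0}, {"ax": 0, "ay": 0, "az": 0, "dx": 0.055, "dy": 0, "dz": 0.009, "fingers": 0}, {"ax": 0, "ay": 0, "az": 0, "dx": 0.068, "dy": 0, "dz": 0.015, "fingers": 0}, {"ax": 0, "ay": 0, "az": 0, "dx": 0.08, "dy": 0, "dz": 0.021, "fingers": 0}, {"ax": 0, "ay": 0, "az": 0, "dx": 0.092, "dy": 0, "dz": 0.028, "fingers": 0}, {"ax": 0, "ay": 0, "az": 0, "dx": 0.103, "dy": 0, "dz": 0.037, "fingers": 0}, {"ax": 0, "ay": 0, "az": 0, "dx": 0.103, "dy": 0, "dz": 0.037, "fingers": 0}, {"ax": 0, "ay": 0, "az": 0, "dx": 0.103, "dy": 0, "dz": 0.037, "fingers": 0}, {"ax": 0, "ay": 0, "az": 0, "dx": 0.103, "dy": 0, "dz": 0.037, "fingers": 0}, {"ax": 0, "ay": 0, "az": 0, "dx": 0.103, "dy": 0, "dz": 0.037, "fingers": 0}, {"ax": 0, "ay": 0, "az": 0, "dx": 0.103, "dy": 0, "dz": 0.037, "fingers": 0}]}}

```text
t: 6.1
ee_pos: [0.4915, 0.1059, 0.1301]
eef_rot: [0.259, -0.021, 0.966, 0.006]
wrist_force: [-0.6, -0.1, -0.2]
grip_width: -0.0002
grasp_force: 0.0
```

```bash
python3 - <<'E'
from h import *
im=[]
for c,(x,y) in [('side',(200,150)),('top',(170,140))]:
    p=env.capture(c); im.append(cv2.resize(p['image'][y:y+150,x:x+140,::-1],(400,428)))
cv2.imwrite('pics/end.png',cv2.hconcat(im))
s=env.read_state();print(s['ee_pos'],s['wrist_force'],s['ft_torque'])
E
```

```text
[0.49150427 0.10590903 0.13008168] [-0.75055443  0.06134738  0.0296817 ] [-0.01572439  0.28402407 -0.02483527]
```

View pics/end.png

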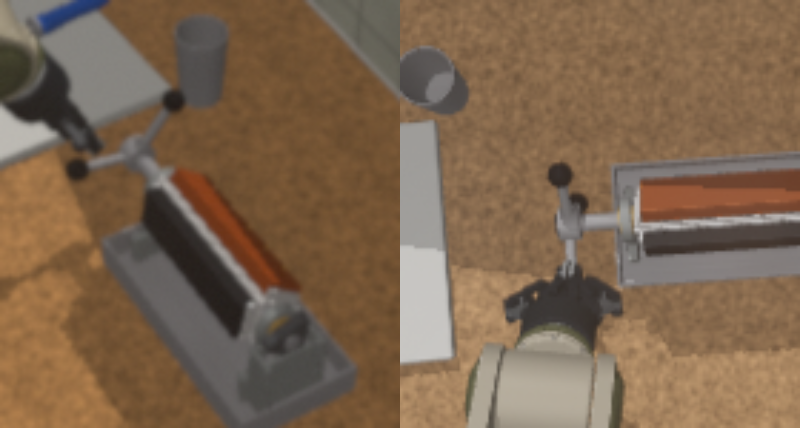

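The handle is past half-way and swinging free of the fingers (no wrist force). I back off along the fingers and let it settle.

Emit:
{"method": "step_arm", "body": {"rows": [{"ax": 0, "ay": 0, "az": 0, "dx": 0.03, "dy": 0, "dz": -0.06, "fingers": 0}, {"ax": 0, "ay": 0, "az": 0, "dx": 0.03, "dy": 0, "dz": -0.15, "fingers": 0}, {"ax": 0, "ay": 0, "az": 0, "dx": 0.03, "dy": 0, "dz": -0.25, "fingers": 0}, {"ax": 0, "ay": 0, "az": 0, "dx": 0.03, "dy": 0, "dz": -0.3, "fingers": 0}, {"ax": 0, "ay": 0, "az": 0, "dx": 0.03, "dy": 0, "dz": -0.3, "fingers": 0}, {"ax": 0, "ay": 0, "az": 0, "dx": 0.03, "dy": 0, "dz": -0.3, "fingers": 0}, {"ax": 0, "ay": 0, "az": 0, "dx": 0.03, "dy": 0, "dz": -0.3, "fingers": 0}, {"ax": 0, "ay": 0, "az": 0, "dx": 0.03, "dy": 0, "dz": -0.3, "fingers": 0}, {"ax": 0, "ay": 0, "az": 0, "dx": 0.03, "dy": 0, "dz": -0.3, "fingers": 0}, {"ax": 0, "ay": 0, "az": 0, "dx": 0.03, "dy": 0, "dz": -0.3, "fingers": 0}, {"ax": 0, "ay": 0, "az": 0, "dx": 0.03, "dy": 0, "dz": -0.3, "fingers": 0}, {"ax": 0, "ay": 0, "az": 0, "dx": 0.03, "dy": 0, "dz": -0.3, "fingers": 0}, {"ax": 0, "ay": 0, "az": 0, "dx": 0.03, "dy": 0, "dz": -0.3, "fingers": 0}, {"ax": 0, "ay": 0, "az": 0, "dx": 0.03, "dy": 0, "dz": -0.3, "fingers": 0}, {"ax": 0, "ay": 0, "az": 0, "dx": 0.03, "dy": 0, "dz": -0.3, "fingers": 0}]}}

```text
t: 7.7
ee_pos: [0.4036, 0.102, 0.2525]
eef_rot: [0.259, -0.021, 0.966, 0.006]
wrist_force: [0.3, 0.1, 0.2]
grip_width: -0.0001
grasp_force: 0.0
```

```bash
python3 - <<'E'
from h import *
im=[]
for c,(x,y) in [('side',(200,150)),('top',(170,140))]:
    p=env.capture(c); im.append(cv2.resize(p['image'][y:y+150,x:x+140,::-1],(400,428)))
cv2.imwrite('pics/fin.png',cv2.hconcat(im))
s=env.read_state();print(s['ee_pos'],s['wrist_force'],s['t'])
E
```

```text
[0.4035758  0.10205011 0.25250233] [-0.07939497 -0.6976684   0.09150081] 7.8
```

View pics/fin.png

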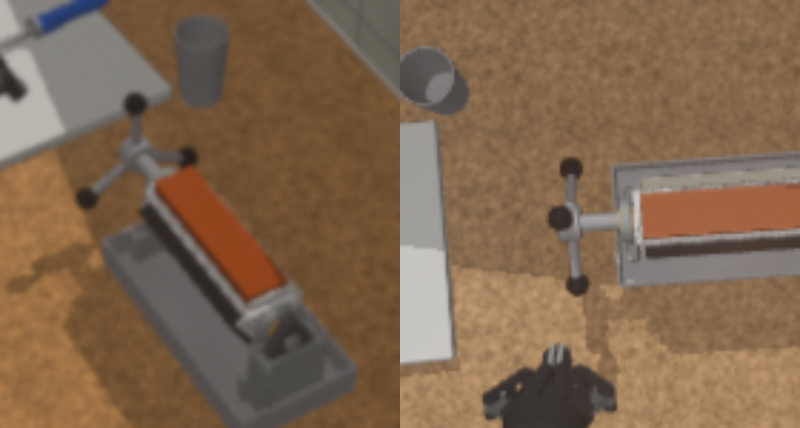

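The red-brown stone lies level on top and the knobs are where they stood at the start (top knob at (135,103) in the left crop, same as before the push). The gripper is clear.

```bash
python3 -c "
from plant import env
print(env.finish_job())"
```

```text
the job is handed in; nothing more can be done
None
```

The red-brown medium stone is on top and looks clicked home level in the last pictures; I turned it by the handle's knob, touched nothing else, and handed the job in with the gripper clear at 7.8 s.

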